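Bring the tail slide of a tube-welding jig up to its stop

TASK

Bring the tail slide of the welding jig up to its work position: with a fingertip press down the black release pad in the middle of the slide to free its brake, keep it pressed while you push the slide along the rail towards the chuck until it is fully up against the stop screw, then let the pad come up so that the brake holds the slide there. Do not force the slide along with its brake on, and leave the loose parts and tools around the jig where they are.

Things in the scene. Friction and masses are not known exactly. Their poses are not given: they have to be found in the camera images.
- jig: Steel slotted rail fixed to the bench, 60 mm wide, 30 mm high; set elsewhere in each run. Origin on the bench surface on the rail's centre line; y runs along the rail towards the chuck (within 0.3 rad of world y), z up; the rail reaches from y = -270 to +420 mm. On it: the tail slide and, further along +y, the headstock.
- tail: Tail slide: grey carriage riding captive on the rail, 124 mm along it, 68 mm wide. Origin on the bench below its middle, axes as the jig's. Chuck end: block and post from y = +44 mm, 36 mm wide, 102 mm high above the bench, with a pointed steel centre aimed at the chuck. Other end: low block, y = -46 to -62 mm, top 62 mm above the bench. The black release pad lies between.
- tail_travel (a joint): Travel of the slide along the rail, m, larger towards the chuck; 0 to 0.06 at the start. The slide's middle is at y = -0.18 + this in the jig's frame. Pad up: a spring brake holds the slide with about 20 N. Pad down: it runs freely, 1 to 2 N. Letting the pad up brakes it again.
- pad: Black ribbed release pad in the middle of the slide, 80 mm along the rail, 44 mm wide, its flat top 56 mm above the bench when up. Origin on the bench below its middle when up (it goes down with the pad); axes as the slide's. It carries the brake shoe under the rail's lips.
- pad_top (a point): Middle of the pad's flat top; moves with the slide and goes down as the pad is pressed.
- pad_press (a joint): How far the pad is pressed down, in m: about 0 when up, at most 0.006 (solid end stop). It begins to give at about 13 N and takes about 16 N to go right down; the brake is free from about 0.001 on. It springs up when let go.
- slide_nose (a point): Middle of the place on the slide's chuck-end face that meets the stop screw, 43 mm above the bench and 62 mm along +y from the middle of the slide. Axes as the slide's.
- stop_face (a point): Middle of the flat end of the stop screw, facing the slide: hexagon head about 16 mm across, 43 mm above the bench on the rail's centre line, in a dark bracket under the chuck. Fixed in a run, 125 to 260 mm along the rail from the slide's nose at the start. Axes as the jig's.
- spigot_long: Loose turned steel spigot standing upright, flange 60 mm diameter, 110 mm high; bystander. Origin in the middle of its underside.
- spigot_short: Loose turned steel spigot standing upright, flange 60 mm diameter, 75 mm high; bystander. Origin in the middle of its underside.
- chuck_key: Loose T-handled chuck key lying on the bench, 100 mm long, cross bar 108 mm, 18 mm high; bystander. Origin on the bench below its shank.
- folding_rule: Loose folded wooden rule lying on the bench, 235 x 16 x 15 mm; bystander. Origin at the middle of its underside, long along its y.
- head: Headstock fixed on the rail, axes as the jig's, origin on the bench below the stop screw's face. A hollow spigot in the chuck begins 13 mm behind the face (axis 88 mm above the bench), the chuck's jaws (68 mm over all) 73 mm behind it, the grey gear housing with upright motor (245 mm high) 140 mm behind it.

How it is judged:
By the outcome, as a careful person would: the job done as asked, in the order asked, and still so for the second after the job is handed in, with the robot touching nothing.
It also fails if it takes over 38 s, if anything falls off the work surface, if the arm or the gripper's body presses on something with over 40 N, if the wrist force passes 120 N, or if a joint passes its speed limit or range.

ROBOT

A 6-joint arm with a two-finger parallel gripper is mounted at the origin on the work surface. World frame = base frame: x ahead of the robot, y to its left, z up, the work surface at z = 0. Lengths are in mm, angles in rad, forces in N, time in s.
With the tool pointing down it reaches from about 350 to 975 mm from the base axis. Payload 7.1 kg.
Tool frame: the origin (TCP) lies between the finger pads; the fingertips stand 8 mm ahead of it and the grasp point (between the pads) lies 11 mm behind it; x points along the fingers, y is the direction in which the jaws open and shut, and the axes are right-handed (so a half turn about x gives the same grasp; the last joint's range is limited). The gripper opens to 88 mm and grips with 3 to 60 N. Pads are 20 mm wide; open, the fingers measure 115 mm over their backs; the gripper's body (75 mm by 178 mm) begins 61 mm behind the grasp point.
Start: joints at [-1.336, 0.423, 1.63, -0, 1.089, -0.019], TCP at [156.946, -604.957, 230.675] pointing down, gripper open.
Joint ranges: [-3, 3], [-0.9, 2.11], [0.09, 2.58], [-1.31, 4.45], [0.11, 2.69], [-2.54, 2.54]. Speed limits (rad/s): [2.39, 2.39, 3.01, 3.14, 3.14, 3.14].

INTERFACE

Orientations are given as a rotation vector (axis times angle).
In Python, from workcell import ctrl gives the robot as it stands.
- The arm moves only by the tool apply_moves, never from a script. Its argument "increments" is a list of rows, each an object with "gripper": the opening in per cent of the stroke, from 0 (shut) to 100 (fully open); "delta_pos": the shift along the tool's x, y, z in cm, a list of three; "dr": the turn, a rotation vector about the tool's x, y, z in rad, a list of three. In form: [{"gripper": gripper, "delta_pos": [dx, dy, dz], "dr": [ax, ay, az]}, ...]. A call has exactly 5 rows; each row shifts and turns the commanded pose from where the row before left it, along the tool's axes as they then stand; what a row does not reach is not made up. A row lasts 1/12 s, in which the tool goes at most 41.7 mm and 7.16 degrees, less where a joint would pass 70% of its speed; a pose out of reach is approached as far as the arm can. A call with a gripper value outside its range is refused whole. The fingers move at their own pace and stop on an object; the grip force is fixed at half the most. Time passes only in rows, so rows that do not move let the fingers close, or fill a call up. It gives the time, the measured TCP pose, the force and the opening at its end, in the units of the state.
- ctrl.get_obs(): the state, without advancing time (a new reading comes with each control period).
- ctrl.get_image(name): name is "scene" or "top"; returns a dict with "img" (480x640x3 uint8, red, green, blue), "range_z" (480x640 float32, mm along the optical axis (not along the pixel's ray), 0 where there is no reading), "mtx" (3x3 intrinsics, pixels), "k1" (the pictures are not rectified: a ray, as slopes to the right and down, at radius r is drawn at 1 + k1 r^2 times it, then the intrinsics apply), "rvec" (rotation vector, rad) and "tvec" (3), from world to camera coordinates, as OpenCV has them. Camera axes: x right, y down, z forward; pixel columns grow to the right and rows downward; lengths in mm; the calibration is good to about 2 mm. A picture is of the moment at which its call begins.
- ctrl.close_job(): hands the job in, once; it reports no verdict.
The state is a dict: "t": time; "qpos": joint angles; "qvel": joint speeds; "joint_torque": joint torques, N m; "ee_pos": TCP position; "orientation": TCP orientation; "ft_force": force on the tool from outside, world axes, zero at the start; "moment": the same for the moment, N m; "width": finger opening in mm.
Only numpy, scipy, OpenCV 4.12 (cv2) and the standard library are available. Lean on these libraries where they do the work, as an engineer would, in place of code of your own. Each camera call takes 0.05 s, during which the arm holds its last target. There are 200 camera calls.

## Working session

There is one attempt and no reset: what is moved stays moved. The work goes in short steps, Python scripts to look and compute and a tool call to move; the robot and the scene stay as the last step left them, time stands still between calls to the robot, and variables do not carry over. Pictures are saved under pics/ and viewed, about 8 in all and at most 12, crops included, and the job is handed in when it is done.

Besides the shell and the picture viewer there is one more tool, called after "Call:" as name(argument=value, ...), one argument or row to a line, values as JSON. apply_moves: Moves the arm, as the interface text tells. Its arguments: {"type":"object","properties":{"increments":{"type":"array","items":{"type":"object","properties":{"gripper":{"type":"number"},"delta_pos":{"type":"array","items":{"type":"number"}},"dr":{"type":"array","items":{"type":"number"}}}}}},"required":["increments"]}

```bash
mkdir -p pics; cat > h.py <<'E'
import numpy as np, cv2
from workcell import ctrl
def cloud(d):
    K=d["mtx"];R,_=cv2.Rodrigues(np.array(d["rvec"],float));t=np.array(d["tvec"],float).ravel()
    v,u=np.mgrid[0:480,0:640]
    xd=(u-K[0][2])/K[0][0];yd=(v-K[1][2])/K[1][1]
    x,y=xd.copy(),yd.copy()
    for _ in range(15):
        f=1+d["k1"]*(x*x+y*y);x=xd/f;y=yd/f
    Z=d["range_z"]
    P=(np.stack([x*Z,y*Z,Z],-1)-t)@R
    P[Z<=0]=np.nan
    return P
E
python3 - <<'E'
from h import *
for n in("scene","top"):
    d=ctrl.get_image(n);cv2.imwrite(f"pics/{n}0.png",d["img"][:,:,::-1]);np.savez(f"{n}0.npz",P=cloud(d),img=d["img"])
    print(n,d["mtx"],d["k1"],d["rvec"],d["tvec"])
print(ctrl.get_obs())
E
```

```text
scene [[454.86688709   0.         319.39883771]
 [  0.         454.86688709 237.37414771]
 [  0.           0.           1.        ]] -0.04861311492926137 [ 1.79684185  2.07990267 -0.55606959] [ 134.27905809 -442.47804203  972.91905724]
top [[495.36341818   0.         318.99574787]
 [  0.         495.36341818 237.98259663]
 [  0.           0.           1.        ]] -0.10912144721273553 [ 2.12765945 -2.12199999  0.19339424] [-30.97047268 553.1611269  661.05997452]
{'t': 0.1, 'qpos': array([-1.33600304e+00,  4.23755168e-01,  1.63061248e+00, -2.98160060e-05,
        1.08861050e+00, -1.90025232e-02]), 'qvel': array([-0.00030939, -0.00095003, -0.00345286, -0.00115773,  0.00018683,
        0.00101041]), 'joint_torque': array([-2.22743279e-04, -5.45612347e+01, -2.74324107e+01,  6.45711785e-02,
        1.88108470e-02, -3.95429652e-05]), 'ee_pos': array([ 156.82490386, -604.49107992,  229.98563531]), 'orientation': array([ 2.08664501,  0.26770554, -2.08701412]), 'ft_force': array([-0.38182232,  1.11061516, -1.32026745]), 'moment': array([ 0.04199614, -0.06904351, -0.02022083]), 'width': 87.98092534460622}
```

View pics/top0.png

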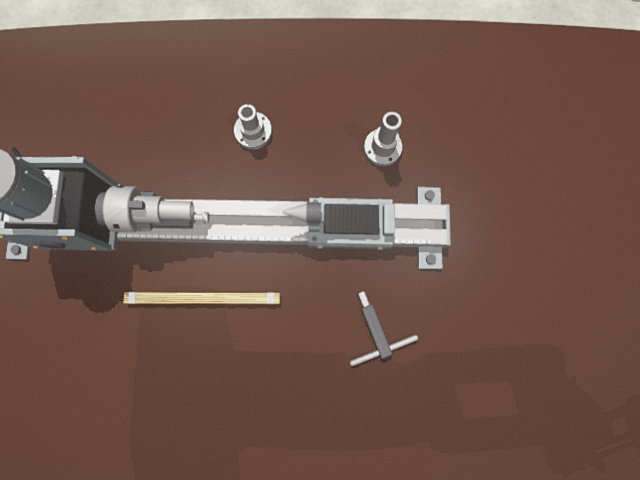

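View pics/scene0.png

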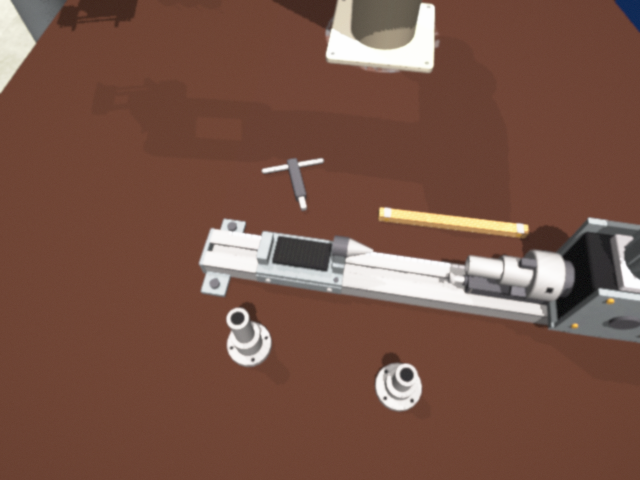

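The top view shows the pad at about (352,219), the stop-screw head at about (203,217) and the rail running left towards the chuck. The key and rule lie on the robot side, with the spigots beyond the rail.

```bash
python3 - <<'E'
from h import *
def rep(n,P):
    P=P.astype(np.float32);r=cv2.minAreaRect(P[:,:2]);print(n,len(P),"rect",np.round(r[0],1),np.round(r[1],1),round(r[2],2),"med",np.round(np.median(P,0),1))
for n,(u0,u1,v0,v1) in dict(top=(318,386,200,238),scene=(268,335,236,272)).items():
    f=np.load(n+"0.npz");P=f["P"];g=f["img"].max(2)
    m=np.zeros((480,640),bool);m[v0:v1,u0:u1]=1
    q=m&(g<75)&(abs(P[...,2]-56)<6); rep(n+" pad",P[q]); print(np.percentile(P[q][:,2],[10,50,90]))
    # rail top: z 24..36, fit
    q=(abs(P[...,2]-30)<4)&(P[...,0]>350)&(P[...,0]<800)&(f["img"].min(2)>110)
    Q=P[q];Q=Q[np.isfinite(Q).all(1)]
    rep(n+" rail",Q)
    q=(P[...,2]>37)&(P[...,2]<70)
    ys,xs=np.where(q)
    w=((190,215,205,230) if n=="top" else (444,468,260,290))
    k=q&(np.arange(640)[None]>=w[0])&(np.arange(640)[None]<w[1])&(np.arange(480)[:,None]>=w[2])&(np.arange(480)[:,None]<w[3])
    S=P[k];print("screw",len(S),np.round(S.min(0),1),np.round(S.max(0),1),np.round(np.percentile(S,5,axis=0),1))
    I=f["img"][:,:,::-1]
    if n=="top": c=I[180:270,100:460]; cv2.imwrite("pics/c0.png",cv2.resize(c,None,fx=2.2,fy=2.2,interpolation=2))
E
```

```text
Traceback (most recent call last):
cv2.error: OpenCV(4.12.0) /io/opencv/modules/imgproc/src/convhull.cpp:143: error: (-215:Assertion failed) total >= 0 && (depth == CV_32F || depth == CV_32S) in function 'convexHull'
```

```bash
python3 - <<'E'
from h import *
for n in("top","scene"):
    f=np.load(n+"0.npz");P=f["P"]
    for u,v in ([(352,219),(500,300),(420,210),(203,217),(388,220),(316,207)] if n=="top" else [(302,254),(200,400),(400,270),(458,275),(265,248),(345,245)]):
        print(n,u,v,np.round(P[v,u],1),f["img"][v,u])
E
```

```text
top 352 219 [579.9 -76.8  56.8] [83 81 78]
top 500 300 [ 466.7 -306.4    1. ] [107  73  63]
top 420 210 [ 600.  -180.9   30.7] [225 222 220]
top 203 217 [583.7 139.5  51.8] [203 201 199]
top 388 220 [ 577.3 -127.8   62.8] [202 206 206]
top 316 207 [586.2 -25.4 101.9] [138 134 138]
scene 302 254 [586.4 -74.1  56.2] [60 58 58]
scene 200 400 [ 7.924e+02 -1.789e+02 -6.000e-01] [113  70  53]
scene 400 270 [576.3  67.8  26.1] [190 185 183]
scene 458 275 [573.9 151.1  29.3] [206 202 199]
scene 265 248 [ 587.4 -126.5   61.6] [228 232 233]
scene 345 245 [587.7 -15.1 100.2] [152 147 153]
```

```bash
python3 - <<'E'
from h import *
def rep(n,P):
    P=np.ascontiguousarray(P,np.float32);r=cv2.minAreaRect(P[:,:2].copy());print(n,len(P),"rect",np.round(r[0],1),np.round(r[1],1),round(r[2],2),"med",np.round(np.median(P,0),1))
V,U=np.mgrid[0:480,0:640]
box=lambda a:(U>=a[0])&(U<a[1])&(V>=a[2])&(V<a[3])
for n,a,s in (("top",(318,388,198,240),(193,215,208,228)),("scene",(262,338,230,275),(440,470,258,290))):
    f=np.load(n+"0.npz");P=f["P"];I=f["img"];g=I.max(2)
    q=box(a)&(g<115)&(abs(P[...,2]-56)<4);rep(n+" pad",P[q])
    q=(abs(P[...,2]-30)<4)&(P[...,0]>450)&(P[...,0]<700)&(P[...,1]>-250)&(P[...,1]<110)&(I.min(2)>110)
    Q=P[q]; 
    # centre line: per y bin midrange of x
    c=[];
    for y in range(-220,100,10):
        b=Q[abs(Q[:,1]-y)<5]
        if len(b)>8 and np.ptp(b[:,0])>50:c.append((y,(b[:,0].max()+b[:,0].min())/2,np.ptp(b[:,0])))
    c=np.array(c);p=np.polyfit(c[:,1-1],c[:,1],1);print("rail x=",p,len(c),c[:,2].mean())
    S=P[box(s)&(P[...,2]>36)&(P[...,2]<62)]
    print("screw",len(S),np.round(np.percentile(S,[0,5,50,95,100],axis=0),1).tolist())
    for lo,hi,nm in((59,66,"endblock"),(98,106,"post")):
        q=(P[...,2]>lo)&(P[...,2]<hi)&(P[...,1]>-160)&(P[...,1]<10)&(abs(P[...,0]-585)<45); rep(n+nm,P[q])
    if n=="top": cv2.imwrite("pics/c0.png",cv2.resize(I[180:270,100:460,::-1],None,fx=2.2,fy=2.2,interpolation=2))
E
```

```text
top pad 1618 rect [581.2 -76. ] [95.1 43. ] 88.6 med [580.1 -75.5  56.4]
rail x= [1.90622801e-02 5.82438939e+02] 22 60.74080459042796
screw 143 [[576.3, 133.4, 36.3], [577.4, 134.1, 42.3], [583.8, 140.9, 47.9], [590.7, 154.7, 51.8], [593.1, 155.3, 53.2]]
topendblock 408 rect [582.3 -75.7] [122.7  42.5] 87.9 med [ 577.9 -127.1   61.9]
toppost 244 rect [581.5 -15.3] [19.7 31.1] 0.14 med [581.9 -18.7 100.7]
scene pad 1500 rect [583.2 -78.3] [86.6 43.3] 89.69 med [584.6 -74.2  55. ]
rail x= [2.07712426e-02 5.85271783e+02] 20 59.82274718668897
screw 223 [[579.8, 133.7, 36.2], [582.7, 134.3, 40.0], [590.1, 149.5, 46.8], [598.9, 160.3, 51.1], [602.9, 161.2, 52.6]]
sceneendblock 352 rect [581.2 -75.3] [ 43.7 124.2] 0.47 med [ 587.4 -126.9   60.8]
scenepost 188 rect [584.1 -17.7] [26.7 19. ] 88.09 med [584.6 -19.4 100. ]
```

View pics/c0.png

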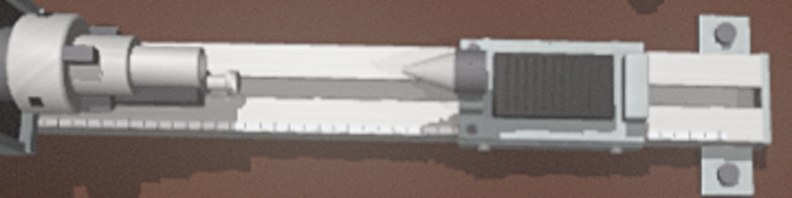

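```bash
cat >> h.py <<'E'
from scipy.spatial.transform import Rotation as Ro
def st():
    o=ctrl.get_obs();R=Ro.from_rotvec(o["orientation"]).as_matrix()
    return o,R
def go(x,y,z,yaw=None):
    o,R=st();d=R.T@(np.array([x,y,z])-o["ee_pos"])/10
    print("t",o["t"],"pos",np.round(o["ee_pos"],1),"F",np.round(o["ft_force"],1),"w",round(o["width"],1),"delta_tool_cm",np.round(d,2))
    # jaw axis to be across rail (along +-(1,-0.02,0)); x exactly down
    u=np.array([1,-.02,0]);u/=np.linalg.norm(u)
    for s in(1,-1):
        T=np.stack([[0,0,-1],s*u,np.cross([0,0,-1],s*u)],1)
        print("dr",s,np.round(Ro.from_matrix(R.T@T).as_rotvec(),3))
    print(np.round(R,2).tolist(),np.round(o["qpos"],2))
E
python3 -c "
from h import *
go(584,-70,150)"
```

```text
t 0.1 pos [ 156.8 -604.5  230. ] F [-0.4  1.1 -1.3] w 88.0 delta_tool_cm [  8.06 -41.   -54.77]
dr 1 [-1.297e+00 -1.000e-03  1.000e-03]
dr -1 [1.845e+00 1.000e-03 1.000e-03]
[[-0.0, 0.25, -0.97], [0.0, -0.97, -0.25], [-1.0, -0.0, 0.0]] [-1.34  0.42  1.63 -0.    1.09 -0.02]
```

Call:
apply_moves(
  increments=[
    {"gripper": 0,"delta_pos": [0,0,0],"dr": [-0.1,0,0]},
    {"gripper": 0,"delta_pos": [0,0,0],"dr": [-0.1,0,0]},
    {"gripper": 0,"delta_pos": [0,0,0],"dr": [-0.1,0,0]},
    {"gripper": 0,"delta_pos": [0,0,0],"dr": [-0.1,0,0]},
    {"gripper": 0,"delta_pos": [0,0,0],"dr": [-0.1,0,0]},
  ],
)

```text
t: 0.52
ee_pos: [156.9, -604.6, 230.2]
orientation: [1.778, 0.71, -1.778]
ft_force: [0.6, -0.8, 0.3]
width: 58.0
```

Call:
apply_moves(
  increments=[
    {"gripper": 0,"delta_pos": [0,0,0],"dr": [-0.1,0,0]},
    {"gripper": 0,"delta_pos": [0,0,0],"dr": [-0.1,0,0]},
    {"gripper": 0,"delta_pos": [0,0,0],"dr": [-0.1,0,0]},
    {"gripper": 0,"delta_pos": [0,0,0],"dr": [-0.1,0,0]},
    {"gripper": 0,"delta_pos": [0,0,0],"dr": [-0.1,0,0]},
  ],
)

```text
t: 0.93
ee_pos: [156.9, -604.6, 230.2]
orientation: [1.436, 1.046, -1.435]
ft_force: [-0.7, 0.3, 0.4]
width: 24.4
```

Call:
apply_moves(
  increments=[
    {"gripper": 0,"delta_pos": [0,0,0],"dr": [-0.1,0,0]},
    {"gripper": 0,"delta_pos": [0,0,0],"dr": [-0.1,0,0]},
    {"gripper": 0,"delta_pos": [0,0,0],"dr": [-0.1,0,0]},
    {"gripper": 0,"delta_pos": [0,0,0],"dr": [0,0,0]},
    {"gripper": 0,"delta_pos": [0,0,0],"dr": [0,0,0]},
  ],
)

```text
t: 1.35
ee_pos: [156.9, -604.7, 230.4]
orientation: [1.224, 1.2, -1.224]
ft_force: [-0.6, -0.2, 0.1]
width: 0.8
```

Call:
apply_moves(
  increments=[
    {"gripper": 0,"delta_pos": [0.4,2.08,-2.7],"dr": [0,0,0]},
    {"gripper": 0,"delta_pos": [0.4,2.08,-2.7],"dr": [0,0,0]},
    {"gripper": 0,"delta_pos": [0.4,2.08,-2.7],"dr": [0,0,0]},
    {"gripper": 0,"delta_pos": [0.4,2.08,-2.7],"dr": [0,0,0]},
    {"gripper": 0,"delta_pos": [0.4,2.08,-2.7],"dr": [0,0,0]},
  ],
)

```text
t: 1.77
ee_pos: [263.8, -470.4, 210.4]
orientation: [1.225, 1.199, -1.225]
ft_force: [-0.5, -0.1, 0.1]
width: 0.4
```

Call:
apply_moves(
  increments=[
    {"gripper": 0,"delta_pos": [0.4,2.08,-2.7],"dr": [0,0,0]},
    {"gripper": 0,"delta_pos": [0.4,2.08,-2.7],"dr": [0,0,0]},
    {"gripper": 0,"delta_pos": [0.4,2.08,-2.7],"dr": [0,0,0]},
    {"gripper": 0,"delta_pos": [0.4,2.08,-2.7],"dr": [0,0,0]},
    {"gripper": 0,"delta_pos": [0.4,2.08,-2.7],"dr": [0,0,0]},
  ],
)

```text
t: 2.18
ee_pos: [370.3, -337.1, 190.6]
orientation: [1.224, 1.199, -1.224]
ft_force: [-0.1, 0.1, -1.1]
width: 0.6
```

Call:
apply_moves(
  increments=[
    {"gripper": 0,"delta_pos": [0.4,2.08,-2.7],"dr": [0,0,0]},
    {"gripper": 0,"delta_pos": [0.4,2.08,-2.7],"dr": [0,0,0]},
    {"gripper": 0,"delta_pos": [0.4,2.08,-2.7],"dr": [0,0,0]},
    {"gripper": 0,"delta_pos": [0.4,2.08,-2.7],"dr": [0,0,0]},
    {"gripper": 0,"delta_pos": [0.4,2.08,-2.7],"dr": [0,0,0]},
  ],
)

```text
t: 2.6
ee_pos: [476.6, -203.8, 170.6]
orientation: [1.224, 1.199, -1.224]
ft_force: [0.3, -0.6, -0.4]
width: 0.5
```

```bash
python3 -c "
from h import *
go(582.5,-70,75)"
```

```text
t 2.6 pos [ 476.6 -203.8  170.6] F [ 0.3 -0.6 -0.4] w 0.5 delta_tool_cm [  9.56  10.31 -13.6 ]
dr 1 [-0.  0. -0.]
dr -1 [ 3.141 -0.    -0.   ]
[[0.0, 1.0, -0.02], [-0.0, -0.02, -1.0], [-1.0, 0.0, 0.0]] [-0.43  0.35  1.91 -0.    0.88 -0.41]
```

Call:
apply_moves(
  increments=[
    {"gripper": 0,"delta_pos": [0.4,2.06,-2.72],"dr": [0,0,0]},
    {"gripper": 0,"delta_pos": [0.4,2.06,-2.72],"dr": [0,0,0]},
    {"gripper": 0,"delta_pos": [0.4,2.06,-2.72],"dr": [0,0,0]},
    {"gripper": 0,"delta_pos": [0.4,2.06,-2.72],"dr": [0,0,0]},
    {"gripper": 0,"delta_pos": [0.4,2.06,-2.72],"dr": [0,0,0]},
  ],
)

```text
t: 3.02
ee_pos: [581.9, -69.5, 150.4]
orientation: [1.224, 1.2, -1.224]
ft_force: [0.4, -1.3, -0.8]
width: 0.3
```

Call:
apply_moves(
  increments=[
    {"gripper": 0,"delta_pos": [1.5,0,0],"dr": [0,0,0]},
    {"gripper": 0,"delta_pos": [2,0,0],"dr": [0,0,0]},
    {"gripper": 0,"delta_pos": [2,0,0],"dr": [0,0,0]},
    {"gripper": 0,"delta_pos": [1.5,0,0],"dr": [0,0,0]},
    {"gripper": 0,"delta_pos": [0.5,0,0],"dr": [0,0,0]},
  ],
)

```text
t: 3.43
ee_pos: [579.6, -70.7, 73.3]
orientation: [1.222, 1.203, -1.226]
ft_force: [0.3, 0.7, -0.0]
width: 0.6
```

```bash
python3 - <<'E'
from h import *
go(582.5,-70,66)
d=ctrl.get_image("scene");I=d["img"][170:330,190:420,::-1];cv2.imwrite("pics/s1.png",cv2.resize(I,None,fx=3,fy=3))
E
```

```text
t 3.4333 pos [579.6 -70.7  73.3] F [ 0.3  0.7 -0. ] w 0.6 delta_tool_cm [ 0.73  0.29 -0.07]
dr 1 [ 0.    -0.     0.004]
dr -1 [-3.141e+00 -6.000e-03 -1.000e-03]
[[-0.0, 1.0, -0.02], [0.0, -0.02, -1.0], [-1.0, -0.0, -0.0]] [-0.14  0.58  1.81  0.    0.76 -0.12]
```

View pics/s1.png

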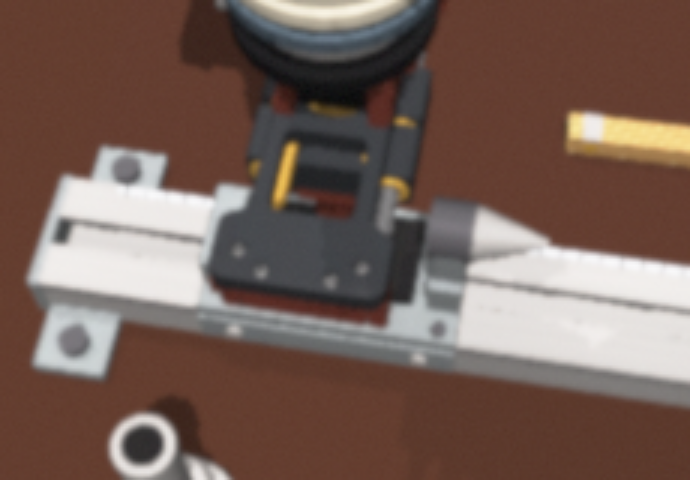

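The crop shows the gripper over the slide, clear of the post (450,230) and end block (230,210). The fingertips are hidden under the body. Now I'll descend, checking the force.

Call:
apply_moves(
  increments=[
    {"gripper": 0,"delta_pos": [0.2,0.2,0],"dr": [0,0,0]},
    {"gripper": 0,"delta_pos": [0.2,0.0,0],"dr": [0,0,0]},
    {"gripper": 0,"delta_pos": [0.2,0,0],"dr": [0,0,0]},
    {"gripper": 0,"delta_pos": [0.1,0,0],"dr": [0,0,0]},
    {"gripper": 0,"delta_pos": [0,0,0],"dr": [0,0,0]},
  ],
)

```text
t: 3.9
ee_pos: [583.3, -71.2, 69.1]
orientation: [1.222, 1.2, -1.222]
ft_force: [0.1, 0.2, -0.2]
width: 0.5
```

Call:
apply_moves(
  increments=[
    {"gripper": 0,"delta_pos": [0.1,0,0],"dr": [0,0,0]},
    {"gripper": 0,"delta_pos": [0.1,0,0],"dr": [0,0,0]},
    {"gripper": 0,"delta_pos": [0.1,0,0],"dr": [0,0,0]},
    {"gripper": 0,"delta_pos": [0,0,0],"dr": [0,0,0]},
    {"gripper": 0,"delta_pos": [0,0,0],"dr": [0,0,0]},
  ],
)

```text
t: 4.32
ee_pos: [583.0, -71.1, 65.6]
orientation: [1.222, 1.201, -1.222]
ft_force: [0.1, 0.4, -0.9]
width: 0.7
```

Call:
apply_moves(
  increments=[
    {"gripper": 0,"delta_pos": [0.1,0,0],"dr": [0,0,0]},
    {"gripper": 0,"delta_pos": [0.1,0,0],"dr": [0,0,0]},
    {"gripper": 0,"delta_pos": [0.1,0,0],"dr": [0,0,0]},
    {"gripper": 0,"delta_pos": [0,0,0],"dr": [0,0,0]},
    {"gripper": 0,"delta_pos": [0,0,0],"dr": [0,0,0]},
  ],
)

```text
t: 4.73
ee_pos: [583.4, -71.1, 63.8]
orientation: [1.222, 1.201, -1.221]
ft_force: [-3.6, 1.1, 12.8]
width: 0.3
```

Call:
apply_moves(
  increments=[
    {"gripper": 0,"delta_pos": [0.1,0,0],"dr": [0,0,0]},
    {"gripper": 0,"delta_pos": [0.1,0,0],"dr": [0,0,0]},
    {"gripper": 0,"delta_pos": [0.1,0,0],"dr": [0,0,0]},
    {"gripper": 0,"delta_pos": [0.1,0,0],"dr": [0,0,0]},
    {"gripper": 0,"delta_pos": [0,0,0],"dr": [0,0,0]},
  ],
)

```text
t: 5.15
ee_pos: [583.3, -71.2, 59.9]
orientation: [1.222, 1.201, -1.221]
ft_force: [-5.0, 0.7, 15.0]
width: 0.5
```

The pad is about 4 mm down at 15 N, as described. Next I push gently along the rail.

Call:
apply_moves(
  increments=[
    {"gripper": 0,"delta_pos": [0.03,0,-0.1],"dr": [0,0,0]},
    {"gripper": 0,"delta_pos": [0,0,-0.2],"dr": [0,0,0]},
    {"gripper": 0,"delta_pos": [0,0,-0.3],"dr": [0,0,0]},
    {"gripper": 0,"delta_pos": [0,0,-0.3],"dr": [0,0,0]},
    {"gripper": 0,"delta_pos": [0,0,-0.3],"dr": [0,0,0]},
  ],
)

```text
t: 5.57
ee_pos: [583.6, -59.3, 59.8]
orientation: [1.222, 1.2, -1.221]
ft_force: [-3.8, -1.4, 13.8]
width: 0.8
```

Call:
apply_moves(
  increments=[
    {"gripper": 0,"delta_pos": [0,0,-0.3],"dr": [0,0,0]},
    {"gripper": 0,"delta_pos": [0,0,-0.3],"dr": [0,0,0]},
    {"gripper": 0,"delta_pos": [0,0,-0.3],"dr": [0,0,0]},
    {"gripper": 0,"delta_pos": [0,0,-0.2],"dr": [0,0,0]},
    {"gripper": 0,"delta_pos": [0,0,0],"dr": [0,0,0]},
  ],
)

```text
t: 5.98
ee_pos: [583.8, -47.9, 59.8]
orientation: [1.222, 1.201, -1.221]
ft_force: [-4.3, 2.0, 14.2]
width: 0.3
```

```bash
cat >> h.py <<'E'
def slide(name):
    d=ctrl.get_image("scene");P=cloud(d);o=ctrl.get_obs()
    q=(abs(P[...,0]-584)<45)&(P[...,2]<66)&(P[...,2]>42)&(P[...,1]>-180)&(P[...,1]<120)
    e=P[(abs(P[...,2]-62)<3)&(abs(P[...,0]-584)<30)&(P[...,1]<o["ee_pos"][1]-35)&(P[...,1]>o["ee_pos"][1]-75)]
    print("pos",o["ee_pos"].round(1),"F",o["ft_force"].round(1),"endblock y",len(e),np.percentile(e[:,1],[2,50,98]).round(1) if len(e) else None)
    s=P[(abs(P[...,2]-42)<4)&(P[...,0]>605)&(P[...,0]<625)&(P[...,1]>-160)&(P[...,1]<150)]
    if len(s):print("carriage base y",len(s),np.percentile(s[:,1],[1,99]).round(1))
    cv2.imwrite(name,cv2.resize(d["img"][170:330,220:520,::-1],None,fx=2.6,fy=2.6));return d,P
E
python3 -c "
from h import *
f=np.load('scene0.npz');P=f['P']
e=P[(abs(P[...,2]-62)<3)&(abs(P[...,0]-584)<30)&(P[...,1]<-115)&(P[...,1]>-145)];print(len(e),np.percentile(e[:,1],[2,50,98]))
slide('pics/s2.png')"
```

```text
291 [-136.51402624 -128.62355188 -121.12026271]
pos [583.8 -47.9  59.8] F [-3.7  1.4 14.4] endblock y 277 [-113.2 -105.8  -98.2]
carriage base y 202 [-113.6    9.2]
```

View pics/s2.png

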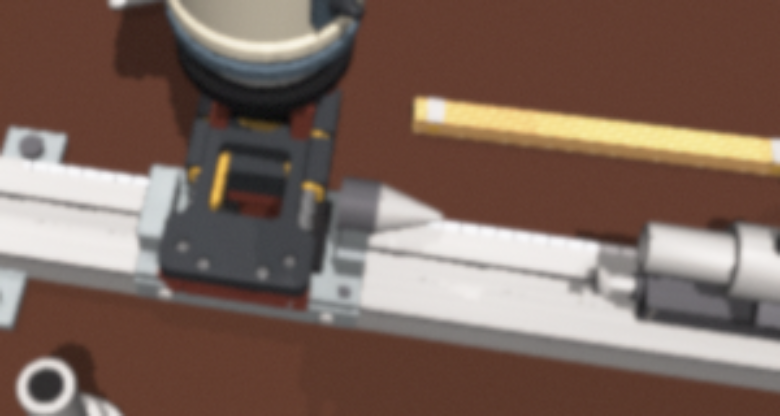

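The picture shows the slide riding with the finger: both moved 23 mm, and the end block is now at about (155,220). The screw head at about (615,280) is still well ahead.

Call:
apply_moves(
  increments=[
    {"gripper": 0,"delta_pos": [0,0,-0.2],"dr": [0,0,0]},
    {"gripper": 0,"delta_pos": [0,0,-0.4],"dr": [0,0,0]},
    {"gripper": 0,"delta_pos": [0,0,-0.5],"dr": [0,0,0]},
    {"gripper": 0,"delta_pos": [0,0,-0.5],"dr": [0,0,0]},
    {"gripper": 0,"delta_pos": [0,0,-0.5],"dr": [0,0,0]},
  ],
)

```text
t: 6.45
ee_pos: [584.2, -27.2, 59.8]
orientation: [1.222, 1.2, -1.221]
ft_force: [-4.8, -1.5, 13.9]
width: 0.3
```

Call:
apply_moves(
  increments=[
    {"gripper": 0,"delta_pos": [0,0,-0.5],"dr": [0,0,0]},
    {"gripper": 0,"delta_pos": [0,0,-0.5],"dr": [0,0,0]},
    {"gripper": 0,"delta_pos": [0,0,-0.5],"dr": [0,0,0]},
    {"gripper": 0,"delta_pos": [0,0,-0.5],"dr": [0,0,0]},
    {"gripper": 0,"delta_pos": [0,0,-0.5],"dr": [0,0,0]},
  ],
)

```text
t: 6.87
ee_pos: [584.7, -2.1, 59.8]
orientation: [1.222, 1.2, -1.221]
ft_force: [-3.8, -0.5, 13.8]
width: 0.2
```

Call:
apply_moves(
  increments=[
    {"gripper": 0,"delta_pos": [0,0,-0.5],"dr": [0,0,0]},
    {"gripper": 0,"delta_pos": [0,0,-0.5],"dr": [0,0,0]},
    {"gripper": 0,"delta_pos": [0,0,-0.5],"dr": [0,0,0]},
    {"gripper": 0,"delta_pos": [0,0,-0.5],"dr": [0,0,0]},
    {"gripper": 0,"delta_pos": [0,0,-0.4],"dr": [0,0,0]},
  ],
)

```text
t: 7.28
ee_pos: [585.1, 22.0, 59.9]
orientation: [1.222, 1.2, -1.221]
ft_force: [-3.1, -1.7, 13.4]
width: 0.4
```

Call:
apply_moves(
  increments=[
    {"gripper": 0,"delta_pos": [0,0,-0.4],"dr": [0,0,0]},
    {"gripper": 0,"delta_pos": [0,0,-0.4],"dr": [0,0,0]},
    {"gripper": 0,"delta_pos": [0,0,-0.4],"dr": [0,0,0]},
    {"gripper": 0,"delta_pos": [0,0,-0.4],"dr": [0,0,0]},
    {"gripper": 0,"delta_pos": [0,0,-0.3],"dr": [0,0,0]},
  ],
)

```text
t: 7.7
ee_pos: [585.5, 41.0, 59.9]
orientation: [1.222, 1.2, -1.221]
ft_force: [-3.9, -1.4, 13.5]
width: 0.4
```

Call:
apply_moves(
  increments=[
    {"gripper": 0,"delta_pos": [0,0,-0.3],"dr": [0,0,0]},
    {"gripper": 0,"delta_pos": [0,0,-0.3],"dr": [0,0,0]},
    {"gripper": 0,"delta_pos": [0,0,-0.3],"dr": [0,0,0]},
    {"gripper": 0,"delta_pos": [0,0,-0.2],"dr": [0,0,0]},
    {"gripper": 0,"delta_pos": [0,0,-0.1],"dr": [0,0,0]},
  ],
)

```text
t: 8.12
ee_pos: [585.7, 53.1, 59.9]
orientation: [1.222, 1.2, -1.221]
ft_force: [-2.9, -2.0, 14.4]
width: 0.6
```

```bash
python3 -c "
from h import *
slide('pics/s3.png')"
```

```text
pos [585.8  53.2  59.9] F [-3.7  0.3 13.6] endblock y 305 [-12.5  -4.9   2.6]
carriage base y 227 [-12.6  25.5]
```

Call:
apply_moves(
  increments=[
    {"gripper": 0,"delta_pos": [0,0,-0.2],"dr": [0,0,0]},
    {"gripper": 0,"delta_pos": [0,0,-0.3],"dr": [0,0,0]},
    {"gripper": 0,"delta_pos": [0,0,-0.3],"dr": [0,0,0]},
    {"gripper": 0,"delta_pos": [0,0,-0.3],"dr": [0,0,0]},
    {"gripper": 0,"delta_pos": [0,0,-0.2],"dr": [0,0,0]},
  ],
)

```text
t: 8.58
ee_pos: [586.0, 66.0, 59.9]
orientation: [1.222, 1.2, -1.221]
ft_force: [-2.4, -1.6, 13.9]
width: 0.5
```

Call:
apply_moves(
  increments=[
    {"gripper": 0,"delta_pos": [0,0,-0.2],"dr": [0,0,0]},
    {"gripper": 0,"delta_pos": [0,0,-0.15],"dr": [0,0,0]},
    {"gripper": 0,"delta_pos": [0,0,-0.15],"dr": [0,0,0]},
    {"gripper": 0,"delta_pos": [0,0,-0.1],"dr": [0,0,0]},
    {"gripper": 0,"delta_pos": [0,0,-0.1],"dr": [0,0,0]},
  ],
)

```text
t: 9.0
ee_pos: [586.1, 72.9, 59.9]
orientation: [1.222, 1.2, -1.221]
ft_force: [-3.3, -1.4, 13.7]
width: 0.4
```

Call:
apply_moves(
  increments=[
    {"gripper": 0,"delta_pos": [0,0,-0.1],"dr": [0,0,0]},
    {"gripper": 0,"delta_pos": [0,0,-0.1],"dr": [0,0,0]},
    {"gripper": 0,"delta_pos": [0,0,-0.1],"dr": [0,0,0]},
    {"gripper": 0,"delta_pos": [0,0,-0.1],"dr": [0,0,0]},
    {"gripper": 0,"delta_pos": [0,0,-0.1],"dr": [0,0,0]},
  ],
)

```text
t: 9.42
ee_pos: [586.2, 77.1, 59.9]
orientation: [1.221, 1.2, -1.221]
ft_force: [-2.9, -10.4, 13.6]
width: -0.0
```

The reaction at the stop shows at y≈77, as predicted. I'll push slightly more to confirm.

Call:
apply_moves(
  increments=[
    {"gripper": 0,"delta_pos": [0,0,-0.1],"dr": [0,0,0]},
    {"gripper": 0,"delta_pos": [0,0,0],"dr": [0,0,0]},
    {"gripper": 0,"delta_pos": [0,0,0],"dr": [0,0,0]},
    {"gripper": 0,"delta_pos": [0,0,0],"dr": [0,0,0]},
    {"gripper": 0,"delta_pos": [0,0,0],"dr": [0,0,0]},
  ],
)

```text
t: 9.83
ee_pos: [586.4, 77.5, 59.9]
orientation: [1.221, 1.199, -1.221]
ft_force: [-2.6, -8.2, 13.6]
width: 0.3
```

```bash
python3 -c "
from h import *
slide('pics/s4.png')"
```

```text
pos [586.3  77.5  59.9] F [-2.  -7.7 14.3] endblock y 310 [11.3 18.6 26.1]
carriage base y 289 [10.8 55.4]
```

View pics/s4.png

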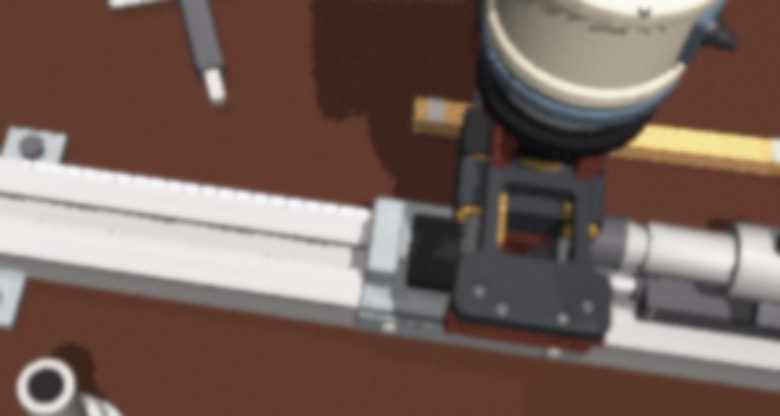

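The slide is now against the screw under the spigot: end block at about (390,240), cone inside the spigot at about (610,240). The slide moved 147 mm and the nose is at about y=134, where the screw face is. Now I lift straight up.

Call:
apply_moves(
  increments=[
    {"gripper": 0,"delta_pos": [-0.15,0,0],"dr": [0,0,0]},
    {"gripper": 0,"delta_pos": [-0.2,0,0],"dr": [0,0,0]},
    {"gripper": 0,"delta_pos": [-0.2,0,0],"dr": [0,0,0]},
    {"gripper": 0,"delta_pos": [-0.2,0,0],"dr": [0,0,0]},
    {"gripper": 0,"delta_pos": [-0.3,0,0],"dr": [0,0,0]},
  ],
)

```text
t: 10.3
ee_pos: [585.5, 78.8, 68.8]
orientation: [1.222, 1.201, -1.222]
ft_force: [0.1, -0.2, -0.1]
width: 0.3
```

Call:
apply_moves(
  increments=[
    {"gripper": 0,"delta_pos": [-1,0,0],"dr": [0,0,0]},
    {"gripper": 0,"delta_pos": [-2,0,0],"dr": [0,0,0]},
    {"gripper": 0,"delta_pos": [-2.5,0,0],"dr": [0,0,0]},
    {"gripper": 0,"delta_pos": [-2.5,0,0],"dr": [0,0,0]},
    {"gripper": 0,"delta_pos": [-2.5,0,0],"dr": [0,0,0]},
  ],
)

```text
t: 10.72
ee_pos: [585.3, 79.1, 175.3]
orientation: [1.221, 1.202, -1.222]
ft_force: [0.0, -0.7, -0.0]
width: 0.0
```

Call:
apply_moves(
  increments=[
    {"gripper": 0,"delta_pos": [-1,0,3],"dr": [0,0,0]},
    {"gripper": 0,"delta_pos": [-1,0,3],"dr": [0,0,0]},
    {"gripper": 0,"delta_pos": [-1,0,3],"dr": [0,0,0]},
    {"gripper": 0,"delta_pos": [0,0,3],"dr": [0,0,0]},
    {"gripper": 0,"delta_pos": [0,0,3],"dr": [0,0,0]},
  ],
)

```text
t: 11.13
ee_pos: [583.4, -72.2, 205.4]
orientation: [1.222, 1.2, -1.22]
ft_force: [0.5, 0.3, 0.4]
width: 0.6
```

Call:
apply_moves(
  increments=[
    {"gripper": 0,"delta_pos": [0,0,3],"dr": [0,0,0]},
    {"gripper": 0,"delta_pos": [0,0,3],"dr": [0,0,0]},
    {"gripper": 0,"delta_pos": [0,0,2],"dr": [0,0,0]},
    {"gripper": 0,"delta_pos": [0,0,0],"dr": [0,0,0]},
    {"gripper": 0,"delta_pos": [0,0,0],"dr": [0,0,0]},
  ],
)

```text
t: 11.55
ee_pos: [581.6, -151.7, 204.1]
orientation: [1.223, 1.2, -1.223]
ft_force: [-1.0, -0.3, -1.1]
width: 0.7
```

```bash
python3 - <<'E'
from h import *
print(ctrl.get_obs()["ft_force"],ctrl.get_obs()["ee_pos"])
for n in("scene","top"):
    d=ctrl.get_image(n);P=cloud(d);I=d["img"]
    e=P[(abs(P[...,2]-62)<3)&(abs(P[...,0]-584)<30)&(P[...,1]>0)&(P[...,1]<35)]
    p=P[(abs(P[...,0]-584)<18)&(P[...,1]>35)&(P[...,1]<105)&(I.max(2)<115)&(P[...,2]<70)]
    print(n,"endblock",len(e),np.percentile(e[:,1],[2,50,98]).round(1),"pad z",len(p),np.percentile(p[:,2],[10,50,90]).round(1))
    cv2.imwrite(f"pics/{n}5.png",I[:,:,::-1])
E
```

```text
[-1.02036368 -0.28272134 -1.10415047] [ 581.5558715  -151.71736666  204.14891721]
scene endblock 302 [11.3 18.6 26.1] pad z 1152 [53.9 55.2 56.4]
top endblock 323 [ 9.4 17.5 24.9] pad z 1185 [55.  56.4 58.1]
```

View pics/scene5.png

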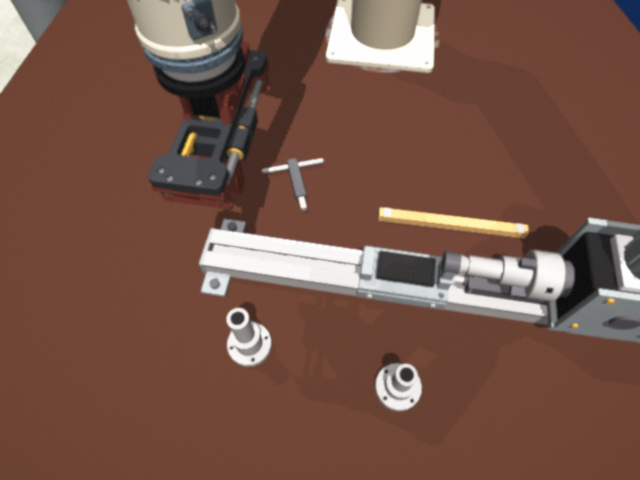

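The slide stayed at the stop with the pad up, at about (406,268). The key, rule and spigots are at the same pixels as at the start.

```bash
python3 -c "
from workcell import ctrl
print(ctrl.close_job())"
```

```text
the job is handed in; nothing more can be done
None
```

The tail slide is up against the stop screw with its brake on, and the job is handed in at about 11.6 s of the 38 s allowed. With closed fingertips I pressed the pad down about 4 mm (about 15 N). I kept it pressed while pushing the slide about 147 mm along the rail, then lifted straight up and moved the arm clear.

- **At the stop:** the slide's nose ended at about y = 134 mm, where I had measured the screw face. The push force rose from about 1.5 N to about 10 N there. The finger then slipped 1–2 mm on the pad while the slide stayed put.
- **After release:** the slide's end block was at the same position in the scene camera as before I let go. The pad was back at its full height (55–56 mm), and the force on the tool was about zero.
- **Loose parts:** by eye, the key, the rule and both spigots are at the same places in the scene picture as at the start.

No check failed. The two cameras differ by 1–2 mm, which is within the stated calibration, so the pictures alone could not rule out a gap smaller than that. The force rise at the stop is what shows contact.

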